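# Find the hidden release and open the balcony tool tray

## Task

The tool tray under the black steel unit is held shut by a concealed catch. With the fingertips, feel along the flat grey panel set into the unit's top for the flush release button, press it right in so that the tray springs ajar, then hook the fingertips behind the tray's front wall, from the inside and without pinching it, and draw the tray out to its stop so that the hand rake is in the open. Leave the rake lying in the tray and the pots and tools around the unit where they are.

Things in the scene. Friction and masses are not known exactly. Their poses are not given: they have to be found in the camera images.
- panel_mid (a point): Centre of the flat grey panel in a window (80 along x, 140 along y) in the unit's deck; axes as the unit's. Its face is 88 above the shelf, the deck round it 90. In it, on the centre line (x = 0), centred anywhere from y = -45 to +45, is the release button: flat cap, 56 along x, 44 along y, slightly darker, its face 2 below the panel's, 1 gap all round. Nothing else on the panel gives way.
- release (a joint): Travel of the release button, straight down: 0 out (a spring returns it), 0.008 m fully in. Starts to move at about 2.5 N, fully in at about 5 N. At about 0.005 m the catch lets go and a damped spring slides the tray out 60 to 70 mm in about 1 s. The tips must be wholly inside the cap's outline (56 x 44 mm): tips that overlap the panel are stopped by it.
- tray (a joint): How far the tray has slid out along the unit's -x: 0 shut and latched, 0.06 to 0.07 m once sprung ajar, 0.15 m at the stop. It runs level with about 1.2 N of friction and 18 N per m/s of damping, and stays where it is left. Shut, it will not move.
- tray_lip (a point): Middle of the inner top edge of the tray's zinc-grey front wall, 84 above the shelf; moves with the tray; axes as the unit's. The wall is 6 thick (on the -x side of this point), 316 wide. Ajar, between wall and unit (deck there 90 high) is a gap as wide as the travel, open from above. Tips 20 to 30 below this point hold well. Tray floor 9 above the shelf, side walls 40 high.
- rake_mid (a point): Middle of the small hand rake that lies across the tray (wooden handle 24 thick, three dark steel tines, 240 long, 65 wide, 25 high); x runs from handle to tines. The point is 12 above the tray's floor.
- unit: Black steel tool-drawer unit fixed on the shelf, 260 along x, 320 along y, 90 high. Origin: centre of its underside; z up, -x is the way the tray slides out. The panel in its deck is centred 60 from the origin along +x; the tray's end is 130 from it along -x.
- pot_a: White ceramic pot, 100 across, 90 high, origin at the centre of its underside. Not to be moved.
- pot_b: White ceramic pot, 110 across, 98 high, origin at the centre of its underside. Not to be moved.
- pot_c: White ceramic pot, 92 across, 82 high, origin at the centre of its underside. Not to be moved.
- trowel: Red plastic trowel lying flat, about 285 long, 80 wide, 27 high; origin on the shelf where handle and blade meet, x towards the tip. Not to be moved.
- scoop: Clear plastic scoop, about 195 long, 62 wide, 46 high; origin on the shelf below the back of its bowl, x towards its mouth. Not to be moved.
- peg_holder: Round steel holder with clothes pegs, 80 across, 115 high with the pegs; origin at the centre of its underside. Not to be moved.

How it is judged:
On the way, in this order (a step that is already met when the one before it is completed fails the run):
1. the release button is pressed in to its catch (at least 4 of 8 mm) (value of joint release above 0.004 m), for 0.02 s.
2. the tray is drawn out to its stop (value of joint tray above 0.142 m), for 0.1 s.
At the end, for the whole second after the job is handed in: The tray stands out at its stop (at least 142 of 150 mm) and still, the release button is out again (within 2 mm), the rake lies at rest inside the tray, and every pot and tool is within 20 mm of where it began (value of joint tray above 0.142 m and velocity of joint tray between -0.01 and 0.01 m/s and value of joint release below 0.002 m and x of rake_mid in the frame of tray_lip between 0.02 and 0.18 m and height (world z) of rake_mid below 0.045 m and linear speed of rake below 0.02 m/s and not (distance of any of pot_a, pot_b, pot_c, trowel, scoop, peg_holder from where it was at the start of the episode above 0.02 m)); the robot touches nothing.
It fails at once if the rake is lifted or taken out of the tray (height (world z) of rake_mid above 0.06 m).
It fails at once if the tray's front wall is pinched or pushed from its outer face (over 3 N) (contact force between the fingers and tray_c8 above 3 N).
It fails at once if a pot or a tool standing by is moved by more than 20 mm (distance of any of pot_a, pot_b, pot_c, trowel, scoop, peg_holder from where it was at the start of the episode above 0.02 m).
It also fails if it takes over 58 s, if anything falls off the work surface, if the arm or the gripper's body presses on something with over 40 N, if the wrist force passes 120 N, or if a joint passes its speed limit or range.

## Robot

A 6-joint arm with a two-finger parallel gripper is mounted at the origin on the work surface. World frame = base frame: x ahead of the robot, y to its left, z up, the work surface at z = 0. Lengths are in m, angles in rad, forces in N, time in s.
With the tool pointing down it reaches from about 0.325 to 0.85 m from the base axis. Payload 15.5 kg.
Tool frame: the origin (TCP) lies at the very end of the fingers, on their centre line; the grasp point (between the pads) lies 19 mm behind it (r.tcp_to_grasp is the distance from the TCP to the grasp point, in m); z points along the fingers, y is the line along which they close (so a half turn about z gives the same grasp; the last joint's range is limited). The gripper opens to 91 mm and grips with 3 to 60 N. Pads are 32 mm wide; open, the fingers measure 118 mm over their backs; the gripper's body (76 mm by 178 mm) begins 60 mm behind the grasp point.
Start: joints at [1.04, 0.494, 1.345, -0, 1.302, -0.096], TCP at [0.264, 0.567, 0.214] pointing down, gripper open.
Joint ranges: [-2.91, 2.91], [-0.82, 2.16], [0.22, 2.67], [-1.22, 4.37], [0.12, 2.79], [-3.08, 3.08]. Speed limits (rad/s): [1.89, 1.89, 2.57, 3.01, 3.01, 3.01].

## Interface

Orientations are given as a unit quaternion [w, x, y, z].
In Python, from plant import r, cams, sign_off, models gives the robot as it stands.
- The arm moves only by the shell command python3 -m handwheel 'ROWS'. ROWS is JSON, a list that holds one entry, the list of rows, each a list of 7 numbers: the shift along the tool's x, y, z in m, then the turn, a rotation vector about the tool's x, y, z in rad, then the finger opening in m, from 0 to 0.0912. In form: [[[x, y, z, wx, wy, wz, claw], ...]]. A call has 1 to 8 rows; each row shifts and turns the commanded pose from where the row before left it, along the tool's axes as they then stand; what a row does not reach is not made up. A row lasts 1/8 s, in which the tool goes at most 62.5 mm and 10.7 degrees, less where a joint would pass 70% of its speed; a pose out of reach is approached as far as the arm can. A call is refused whole if a number of a shift passes 0.0625 or a number of a turn 0.188, either way. A call with a gripper value outside its range is refused whole. The fingers move at their own pace and stop on an object; the grip force is fixed at half the most. Time passes only in rows, so rows that do not move let the fingers close. It gives the time, the measured TCP pose, the force, the opening and the grip force at its end, in the units of the state.
- r.get_state(): the state, without advancing time (a new reading comes with each control period).
- cams.camera(name): name is "scene" or "top"; returns a dict with "img" (400x640x3 uint8, red, green, blue), "camera_matrix" (3x3 intrinsics, pixels), "xyz" and "attitude" of the camera in the world. Camera axes: x right, y up, looking along -z (the intrinsics and any distortion apply to the point x, -y, -z); pixel columns grow to the right and rows downward; lengths in m; the calibration is good to about 2 mm. A picture is of the moment at which its call begins. There is no depth.
- sign_off(): hands the job in; it is judged then, once.
Trained networks look in a picture, given as the dict that the camera call returned (one of the last four; its "shot" number tells which), for a name from the list of things; names that differ only in an ending like _2 or _b are one class to them, and where a whole thing is asked for, a point or a joint stands for the part that bears it (a point fixed in the world has none). Each returns a list of dicts, best first, with "confidence" (0 to 1); they miss things now and then, are a little off and sometimes report something else, mostly with a low value. They report only what shows in the picture. A call takes as long as a camera call.
- models.look_for(picture, name): "uv" ([column, row] in pixels, amid what is visible of it).
- models.regions_of(picture, name): "region" (400x640 bool, what is visible of it) and "uv" ([column, row] in pixels, amid what is visible of it).
The state is a dict: "t": time; "joint_positions": joint angles; "joint_vel": joint speeds; "joint_torque": joint torques, N m; "ee_pos": TCP position; "tcp_rot": TCP orientation; "ft_force": force on the tool from outside, world axes, zero at the start; "wrist_torque": the same for the moment, N m; "finger_gap": finger opening in m; "grasp_force": force on a finger pad.
Only numpy, scipy, OpenCV 4.12 (cv2) and the standard library are available. Lean on these libraries where they do the work, as an engineer would, in place of code of your own. Each camera call takes 0.05 s, during which the arm holds its last target. There are 200 camera calls.

## Working session

There is one attempt and no reset: what is moved stays moved. The work goes in short steps, Python scripts to look and compute and a shell command to move; the robot and the scene stay as the last step left them, time stands still between calls to the robot, and variables do not carry over. Pictures are saved under pics/ and viewed, at most 10 in all, crops included, and the job is handed in when it is done.

```bash
mkdir -p pics; ls
cat > h.py <<'E'
import numpy as np, cv2
from scipy.spatial.transform import Rotation as R
from plant import r,cams,models
def Rq(q): return R.from_quat([q[1],q[2],q[3],q[0]]).as_matrix()
def att(a):
    a=np.array(a); return Rq(a) if a.size==4 else a.reshape(3,3)
def pix2(p,uv,z):
    K=np.array(p["camera_matrix"]); d=np.linalg.inv(K)@[uv[0],uv[1],1]
    w=att(p["attitude"])@[d[0],-d[1],-d[2]]; c=np.array(p["xyz"]); return c+w*(z-c[2])/w[2]
def proj(p,X):
    c=att(p["attitude"]).T@(np.array(X)-p["xyz"]); v=np.array(p["camera_matrix"])@[c[0],-c[1],-c[2]]; return v[:2]/v[2]
def save(p,n): cv2.imwrite("pics/"+n,cv2.cvtColor(p["img"],cv2.COLOR_RGB2BGR))
E
python3 - <<'E'
from h import *
for n in("top","scene"):
    p=cams.camera(n); save(p,n+"0.png"); print({k:v for k,v in p.items() if k!="img"})
    for o in("unit","panel_mid","tray_lip","release"):
        for m in models.regions_of(p,o)[:2]:
            g=m["region"].astype(np.uint8); c=max(cv2.findContours(g,0,2)[0],key=cv2.contourArea)
            print(n,o,round(m["confidence"],2),np.round(m["uv"]),cv2.minAreaRect(c))
print(r.get_state())
E
```

```text
pics
{'camera_matrix': array([[400.01103586,   0.        , 315.96489178],
       [  0.        , 400.01103586, 197.12266752],
       [  0.        ,   0.        ,   1.        ]]), 'xyz': array([0.27641638, 0.01919925, 1.5471531 ]), 'attitude': array([ 0.71108638,  0.05606527, -0.05659151, -0.6985773 ]), 'shot': 1}
top unit 0.95 [319. 197.] ((325.9194030761719, 192.294921875), (88.22570037841797, 73.3510971069336), 83.48019409179688)
top panel_mid 0.75 [317. 192.] ((326.01300048828125, 192.61329650878906), (88.61518096923828, 73.7292709350586), 83.45370483398438)
top tray_lip 0.55 [288. 180.] ((288.5, 173.5), (5.0, 1.0), 90.0)
top tray_lip 0.42 [319. 194.] ((325.9742736816406, 192.6181640625), (86.69869995117188, 72.87096405029297), 83.8533706665039)
{'camera_matrix': array([[369.44773003,   0.        , 323.71795649],
       [  0.        , 369.44773003, 202.15519435],
       [  0.        ,   0.        ,   1.        ]]), 'xyz': array([ 1.08532577, -0.37396917,  0.98559297]), 'attitude': array([0.84657216, 0.28937773, 0.14580696, 0.42227531]), 'shot': 2}
scene unit 0.77 [317. 226.] ((310.
[... 606 characters left out ...]
 'joint_positions': array([ 1.03950009e+00,  4.93626880e-01,  1.34553284e+00,  2.07716925e-05,
        1.30248930e+00, -9.54906025e-02]), 'joint_vel': array([-0.00080112,  0.00041714,  0.00077033, -0.00108954,  0.00080361,
        0.00026162]), 'joint_torque': array([-1.06048068e-03, -8.78109884e+01, -3.82007074e+01,  7.03441235e-02,
        4.50099923e-02, -6.10988354e-05]), 'ee_pos': array([0.26381616, 0.56657593, 0.2138871 ]), 'tcp_rot': array([-1.82152032e-05,  2.16185196e-01,  9.76352375e-01, -2.37239408e-05]), 'ft_force': array([-0.06278651,  0.66586937,  0.43456867]), 'wrist_torque': array([-0.02803587,  0.015814  ,  0.00448644]), 'grasp_force': 0.0, 'finger_gap': 0.09136467205492087}
```

Run:
```python
import cv2
a=cv2.imread("pics/top0.png")[110:290,220:440];cv2.imwrite("pics/topc.png",cv2.resize(a,(733,600),interpolation=2))
b=cv2.imread("pics/scene0.png")[100:340,150:470];cv2.imwrite("pics/scc.png",cv2.resize(b,(800,600),interpolation=2))
```

```text
(no output)
```

View pics/topc.png

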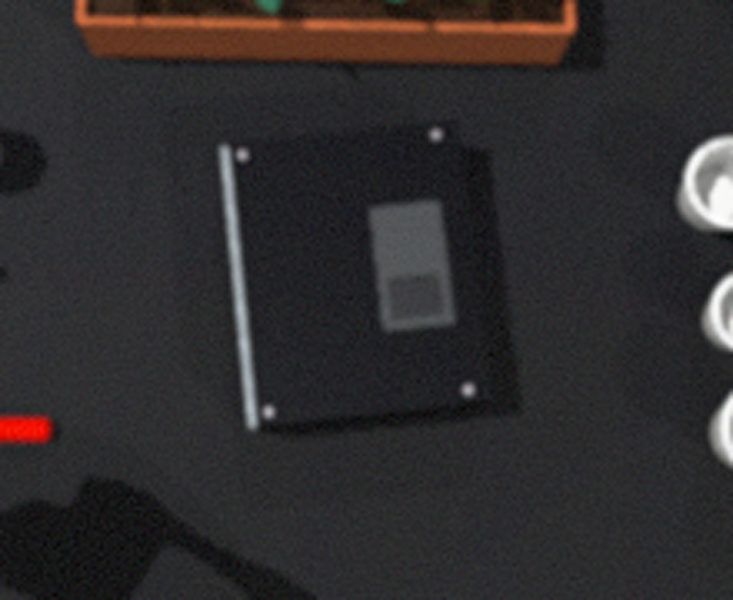

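View pics/scc.png

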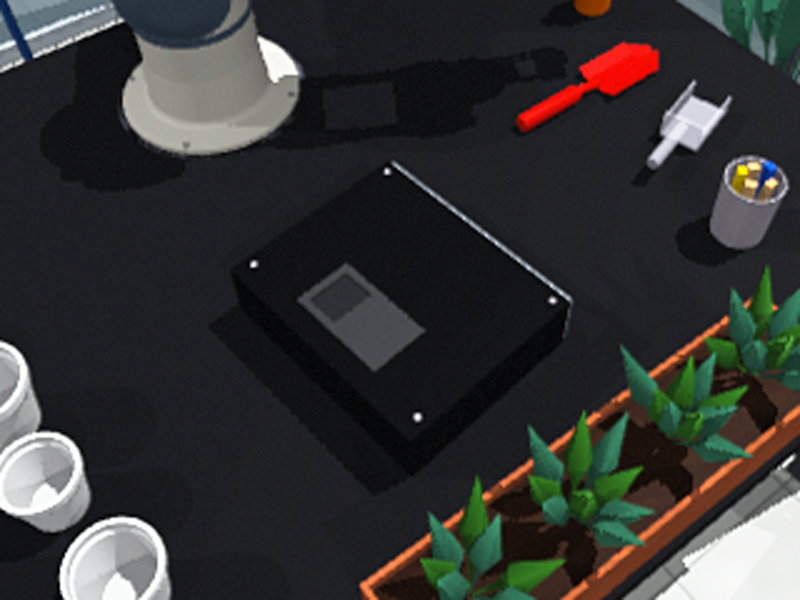

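Run:
```python
from h import *
p=cams.camera("top")
q=cams.camera("scene")
f=lambda c,z:pix2(p,(220+(c[0]+.5)*220/733-.5,110+(c[1]+.5)*.3-.5),z)
g=lambda c,z:pix2(q,(150+(c[0]+.5)*.4-.5,100+(c[1]+.5)*.4-.5),z)
P=[f(c,.088) for c in((369,207),(441,201),(456,325),(383,332))]
Q=[g(c,.088) for c in((425,329),(376,371),(300,297),(348,264))]
print("panel top",np.mean(P,0),"scene",np.mean(Q,0))
print("button top",f((415,297),.086),"scene",g((341,297),.086))
for F,a,b in((f,(224,145),(252,430)),(g,(570,299),(392,164))):
    A,B=F(a,.084),F(b,.084); d=B-A; print("lip",A,B,np.linalg.norm(d),np.degrees(np.arctan2(d[1],d[0])))
A,B=[f(c,.09) for c in((242,154),(268,411))],[f(c,.09) for c in((436,134),(468,390))]
print("screws",A,B)
s=r.get_state(); print(Rq(s["tcp_rot"]))
```

```text
panel top [ 0.54200002 -0.08087142  0.088     ] scene [ 0.54389792 -0.07767603  0.088     ]
button top [ 0.5072295 -0.0843386  0.086    ] scene [ 0.50766022 -0.08282758  0.086     ]
lip [0.67772926 0.13279577 0.084     ] [0.35719547 0.09283338 0.084     ] 0.3230153278645991 -172.893347174797
lip [0.67328559 0.13422027 0.084     ] [0.36504804 0.09250792 0.084     ] 0.3110471139303505 -172.2932455833578
screws [array([0.66601195, 0.11176574, 0.09      ]), array([0.37781898, 0.07560344, 0.09      ])] [array([ 0.69322663, -0.10658063,  0.09      ]), array([ 0.40463527, -0.14272684,  0.09      ])]
[[-9.06539882e-01  4.22120174e-01 -1.06585882e-05]
 [ 4.22120174e-01  9.06539880e-01 -7.09710454e-05]
 [-2.02958748e-05 -6.88372883e-05 -9.99999997e-01]]
```

```bash
python3 -m handwheel '[[[0,0,0,0,0,0.168,0],[0,0,0,0,0,0.168,0],[0,0,0,0,0,0.168,0],[0,0,0,0,0,0.168,0],[0,0,0,0,0,0.168,0],[0,0,0,0,0,0.168,0]]]'; python3 -m handwheel '[[[-0.055,0.0133,0,0,0,0,0],[-0.055,0.0133,0,0,0,0,0],[-0.055,0.0133,0,0,0,0,0],[-0.055,0.0133,0,0,0,0,0],[-0.055,0.0133,0,0,0,0,0],[-0.055,0.0133,0,0,0,0,0]]]'; python3 -m handwheel '[[[-0.055,0.0133,0,0,0,0,0],[-0.055,0.0133,0,0,0,0,0],[-0.055,0.0133,0,0,0,0,0],[-0.055,0.0133,0,0,0,0,0],[-0.055,0.0133,0,0,0,0,0],[-0.055,0.0133,0,0,0,0,0],[0,0,0,0,0,0,0]]]'
cat > rel.py <<'E'
from h import *
import sys
s=r.get_state(); M=Rq(s["tcp_rot"]); t=np.array([float(v) for v in sys.argv[1:4]])
d=np.array(s["ee_pos"]); print("t",s["t"],"pos",d.round(4),"y-yaw",np.degrees(np.arctan2(M[1,1],M[0,1])),"tool delta",(M.T@(t-d)).round(4),"F",s["ft_force"].round(2))
E
python3 rel.py 0.5075 -0.0835 0.086
```

```text
t: 1.35
ee_pos: [0.2638, 0.5666, 0.2139]
tcp_rot: [0.0, 0.663, 0.749, 0.0]
ft_force: [0.1, -0.2, 0.2]
finger_gap: 0.0342
grasp_force: 0.0
t: 2.1
ee_pos: [0.3853, 0.2478, 0.2141]
tcp_rot: [0.0, 0.661, 0.751, 0.0]
ft_force: [0.7, -0.1, 0.6]
finger_gap: 0.0003
grasp_force: 0.0
t: 2.98
ee_pos: [0.5071, -0.0712, 0.2139]
tcp_rot: [0.001, 0.662, 0.749, 0.0]
ft_force: [-0.6, 1.0, -0.4]
finger_gap: 0.0009
grasp_force: 0.0
t 2.975 pos [ 0.5071 -0.0712  0.2139] y-yaw 7.055821088093948 tool delta [-0.0121 -0.0012  0.1279] F [-0.57  1.02 -0.39]
```

```bash
python3 -m handwheel '[[[-0.012,-0.001,0.03,0,0,0,0],[0,0,0.04,0,0,0,0],[0,0,0.035,0,0,0,0],[0,0,0,0,0,0,0],[0,0,0,0,0,0,0]]]'; python3 rel.py 0.5075 -0.0835 0.086
python3 - <<'E'
from h import *
p=cams.camera("scene"); b=p["img"][170:270,240:370]; save({"img":cv2.resize(b,(780,600),interpolation=2)},"c1.png")
E
```

```text
t: 3.6
ee_pos: [0.5068, -0.0796, 0.1101]
tcp_rot: [0.0, 0.661, 0.751, 0.0]
ft_force: [0.8, -0.4, 0.6]
finger_gap: 0.0002
grasp_force: 0.0
t 3.6 pos [ 0.5068 -0.0796  0.1101] y-yaw 7.304164501725658 tool delta [-0.0039  0.0002  0.0241] F [ 0.85 -0.35  0.56]
```

View pics/c1.png

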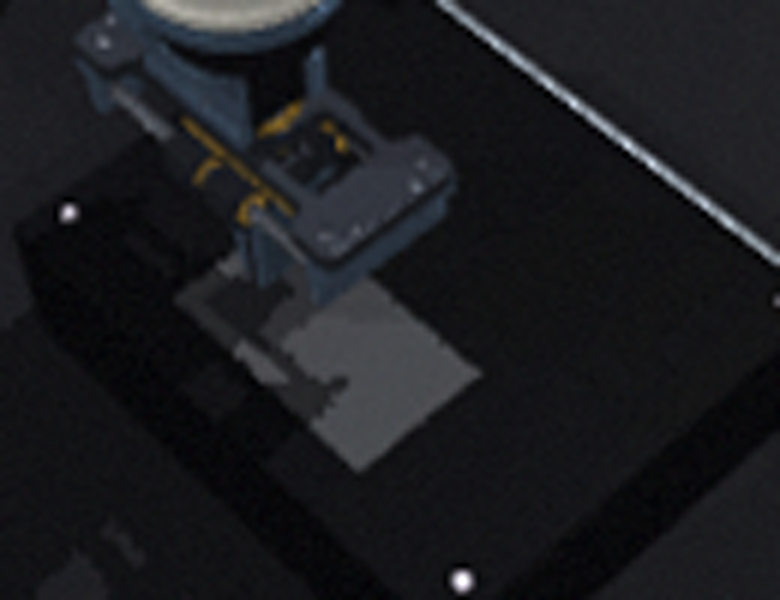

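The picture shows the closed fingertips (about 270,285 in the crop) above the button (centre about 278,293). I'll go down now and feel for it.

```bash
python3 -m handwheel '[[[-0.004,0,0.01,0,0,0,0],[0,0,0.008,0,0,0,0],[0,0,0.002,0,0,0,0],[0,0,0.002,0,0,0,0],[0,0,0,0,0,0,0]]]'; python3 rel.py 0.5075 -0.0835 0.086;python3 -m handwheel '[[[0,0,0.002,0,0,0,0],[0,0,0.002,0,0,0,0],[0,0,0,0,0,0,0]]]'; python3 rel.py 0.5075 -0.0835 0.086
```

```text
t: 4.28
ee_pos: [0.5068, -0.0838, 0.0869]
tcp_rot: [-0.0, 0.661, 0.751, -0.0]
ft_force: [-0.2, -0.5, 0.6]
finger_gap: 0.0
grasp_force: 0.0
t 4.275 pos [ 0.5068 -0.0838  0.0869] y-yaw 7.27963483713921 tool delta [0.0003 0.0008 0.0009] F [-0.24 -0.51  0.59]
t: 4.65
ee_pos: [0.5069, -0.0839, 0.0831]
tcp_rot: [0.0, 0.661, 0.751, 0.0]
ft_force: [-0.4, 0.5, 2.1]
finger_gap: 0.0008
grasp_force: 1.2
t 4.65 pos [ 0.5069 -0.0839  0.0831] y-yaw 7.277877369423416 tool delta [ 0.0003  0.0006 -0.0029] F [-0.43  0.51  2.13]
```

Below the panel's face with only 2 N, so the tips are on the button.

```bash
python3 -m handwheel '[[[0,0,0.002,0,0,0,0],[0,0,0.002,0,0,0,0],[0,0,0.001,0,0,0,0],[0,0,0,0,0,0,0]]]'; python3 rel.py 0.5075 -0.0835 0.086; python3 -m handwheel '[[[0,0,-0.02,0,0,0,0],[0,0,-0.04,0,0,0,0],[0,0,-0.04,0,0,0,0],[0.04,0,0,0,0,0,0],[0.04,0,0,0,0,0,0],[0.04,0,0,0,0,0,0],[0,0,0,0,0,0,0],[0,0,0,0,0,0,0]]]'
python3 - <<'E'
from h import *
p=cams.camera("scene"); save(p,"s2.png");b=p["img"][100:260,230:430]; save({"img":cv2.resize(b,(750,600),interpolation=2)},"c2.png")
for o in("tray_lip","rake_mid"): print([(m["uv"],m["confidence"]) for m in models.look_for(p,o)[:2]])
E
```

```text
t: 5.15
ee_pos: [0.5069, -0.0839, 0.0782]
tcp_rot: [0.0, 0.661, 0.751, 0.0]
ft_force: [-1.6, 0.1, 10.2]
finger_gap: 0.0002
grasp_force: 5.0
t 5.15 pos [ 0.5069 -0.0839  0.0782] y-yaw 7.277649827034036 tool delta [ 0.0003  0.0006 -0.0078] F [-1.61  0.09 10.19]
t: 6.15
ee_pos: [0.4916, 0.0349, 0.1778]
tcp_rot: [0.0, 0.661, 0.751, -0.0]
ft_force: [0.3, -0.0, 0.0]
finger_gap: 0.0005
grasp_force: 0.0
[([365.0, 200.1], 0.62)]
[([283.5, 218.3], 0.26)]
```

View pics/c2.png

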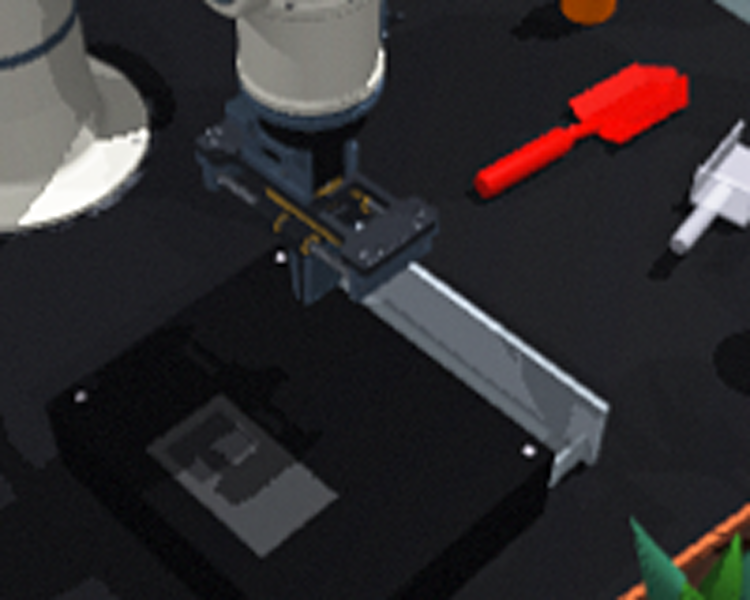

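Run:
```python
from h import *
q=cams.camera("top")
import pickle; img=cv2.imread("pics/s2.png")
p=cams.camera("scene")
f=lambda c:pix2(p,(230+(c[0]+.5)*200/750-.5,100+(c[1]+.5)*200/750-.5),.084)
A,B=f((607,405)),f((412,264)); u=(A-B)/np.linalg.norm(A-B); print(A,B,u)
b=q["img"][110:290,220:440]; save({"img":cv2.resize(b,(733,600),interpolation=2)},"t2.png")
```

```text
[0.6662092  0.19708239 0.084     ] [0.44850202 0.16730421 0.084     ] [0.99077474 0.13551907 0.        ]
```

View pics/t2.png

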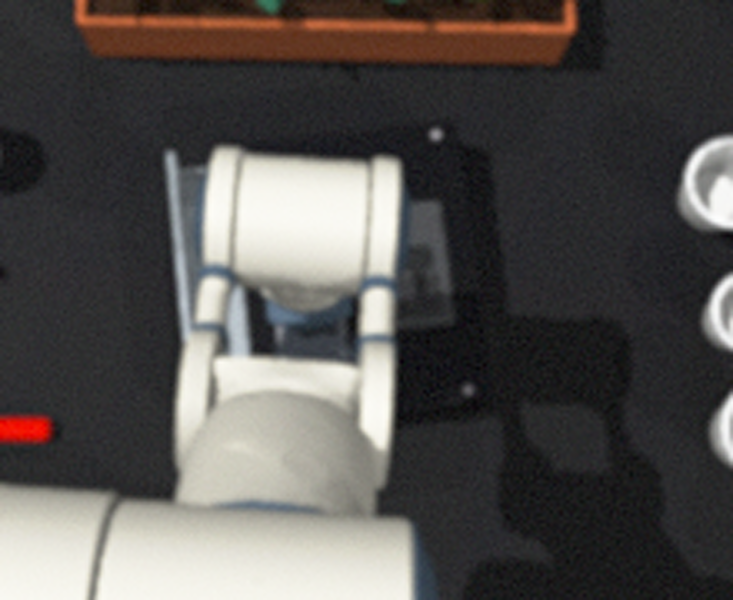

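The top view shows the tray ajar, its wall near columns 171–184 in the crop, with a gap of about 65 mm. I'll put the tips in the middle of the gap.

```bash
python3 rel.py 0.5148 0.1409 0.059; python3 -m handwheel '[[[0.05,0.01,0,0,0,0,0],[0.052,0,0,0,0,0,0],[0,0,0,0,0,0,0],[0,0,0,0,0,0,0]]]';python3 rel.py 0.5148 0.1409 0.059
```

```text
t 6.4 pos [0.4917 0.0344 0.1779] y-yaw 7.213980872060599 tool delta [0.1027 0.0363 0.1189] F [-0.35  0.33 -0.14]
t: 6.9
ee_pos: [0.4887, 0.1372, 0.1779]
tcp_rot: [0.0, 0.661, 0.751, -0.0]
ft_force: [0.6, -0.7, 0.2]
finger_gap: 0.0005
grasp_force: 0.0
t 6.9 pos [0.4887 0.1372 0.1779] y-yaw 7.292327381320595 tool delta [0.0003 0.0264 0.1189] F [ 0.62 -0.74  0.18]
```

```bash
python3 -m handwheel '[[[0,0.026,0,0,0,0,0],[0,0,0.03,0,0,0,0],[0,0,0.03,0,0,0,0],[0,0,0.02,0,0,0,0],[0,0,0.01,0,0,0,0],[0,0,0,0,0,0,0],[0,0,0,0,0,0,0]]]';python3 rel.py 0.5148 0.1409 0.059
python3 - <<'E'
from h import *
p=cams.camera("scene");b=p["img"][120:240,280:440]; save({"img":cv2.resize(b,(800,600),interpolation=2)},"c3.png")
E
```

```text
t: 7.78
ee_pos: [0.5149, 0.1407, 0.0887]
tcp_rot: [0.0, 0.661, 0.75, 0.0]
ft_force: [0.0, -0.0, 1.3]
finger_gap: 0.0004
grasp_force: 0.0
t 7.775 pos [0.5149 0.1407 0.0887] y-yaw 7.253841381958738 tool delta [ 0.0003 -0.0001  0.0297] F [ 0.   -0.01  1.34]
```

View pics/c3.png

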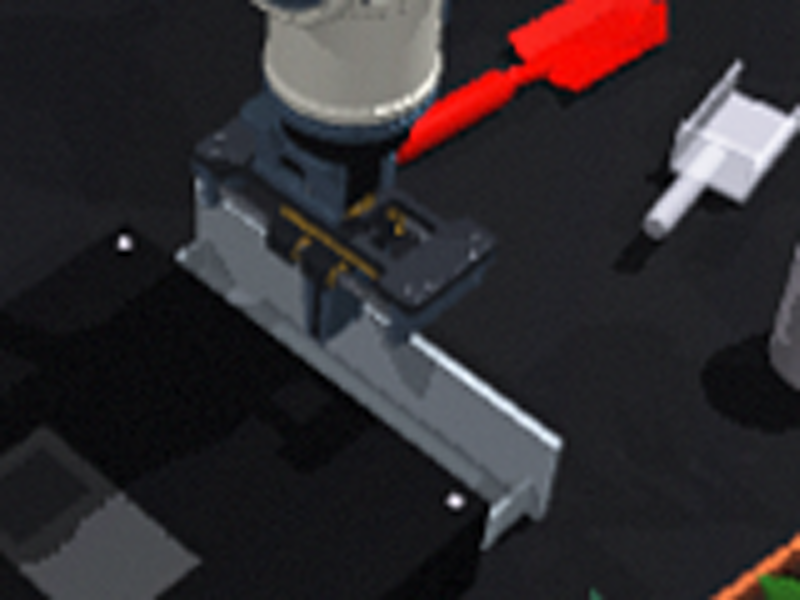

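The tips (about 320,335 in the crop) are over the gap, between the deck's edge and the wall.

```bash
python3 -m handwheel '[[[0,0,0.01,0,0,0,0],[0,0,0.01,0,0,0,0],[0,0,0.01,0,0,0,0],[0,0,0,0,0,0,0]]]';python3 -m handwheel '[[[0.008,0,0,0,0,0,0],[0.008,0,0,0,0,0,0],[0.008,0,0,0,0,0,0],[0.008,0,0,0,0,0,0]]]'; python3 rel.py 0.502 0.242 0.059
```

```text
t: 8.32
ee_pos: [0.5137, 0.1408, 0.0569]
tcp_rot: [-0.001, 0.661, 0.751, -0.001]
ft_force: [0.1, -0.6, 0.3]
finger_gap: 0.0006
grasp_force: 0.0
t: 8.82
ee_pos: [0.5104, 0.1733, 0.0581]
tcp_rot: [0.0, 0.661, 0.751, 0.0]
ft_force: [1.1, -2.7, 0.1]
finger_gap: 0.0005
grasp_force: 1.2
t 8.825 pos [0.5104 0.1733 0.0581] y-yaw 7.294352403761327 tool delta [ 0.0692  0.0004 -0.0009] F [ 1.05 -2.74  0.08]
```

The wall is now moving with the tips, at -2.7 N. I'll keep drawing it out.

```bash
python3 -m handwheel '[[[0.009,0,0,0,0,0,0],[0.009,0,0,0,0,0,0],[0.009,0,0,0,0,0,0],[0.009,0,0,0,0,0,0],[0.009,0,0,0,0,0,0],[0.009,0,0,0,0,0,0]]]'; python3 -m handwheel '[[[0.006,0,0,0,0,0,0],[0.004,0,0,0,0,0,0],[0.003,0,0,0,0,0,0],[0,0,0,0,0,0,0]]]';python3 rel.py 0.502 0.242 0.059
```

```text
t: 9.57
ee_pos: [0.5034, 0.2268, 0.0579]
tcp_rot: [0.0, 0.661, 0.751, 0.0]
ft_force: [2.2, -2.3, 0.3]
finger_gap: 0.0005
grasp_force: 1.2
t: 10.07
ee_pos: [0.5016, 0.2391, 0.0578]
tcp_rot: [-0.0, 0.661, 0.751, -0.0]
ft_force: [0.4, -0.7, -0.4]
finger_gap: 0.0003
grasp_force: 0.1
t 10.075 pos [0.5016 0.2391 0.0578] y-yaw 7.276105884996832 tool delta [ 0.0028  0.0008 -0.0012] F [ 0.39 -0.74 -0.38]
```

Not yet at the stop, so I'll move slowly until the force rises.

```bash
python3 -m handwheel '[[[0.003,0,0,0,0,0,0],[0.002,0,0,0,0,0,0],[0,0,0,0,0,0,0]]]'; python3 -m handwheel '[[[0.002,0,0,0,0,0,0],[0.001,0,0,0,0,0,0],[0,0,0,0,0,0,0]]]'
```

```text
t: 10.45
ee_pos: [0.5015, 0.2395, 0.0579]
tcp_rot: [0.002, 0.66, 0.751, -0.003]
ft_force: [10.4, -48.1, 8.6]
finger_gap: 0.0008
grasp_force: 24.4
t: 10.82
ee_pos: [0.5015, 0.2397, 0.0579]
tcp_rot: [0.003, 0.66, 0.751, -0.004]
ft_force: [14.4, -75.5, 12.9]
finger_gap: 0.0005
grasp_force: 38.8
```

At the stop. Backing off and lifting clear.

```bash
python3 -m handwheel '[[[-0.006,0,0,0,0,0,0],[-0.01,0,0,0,0,0,0],[-0.012,0,0,0,0,0,0],[0,0,0,0,0,0,0],[0,0,-0.03,0,0,0,0],[0,0,-0.05,0,0,0,0],[0,0,-0.05,0,0,0,0],[0,0,0,0,0,0,0]]]'; python3 -m handwheel '[[[-0.06,0,0,0,0,0,0],[-0.06,0,0,0,0,0,0],[-0.06,0,0,0,0,0,0],[-0.06,0,0,0,0,0,0],[0,0,0,0,0,0,0],[0,0,0,0,0,0,0]]]'
python3 - <<'E'
from h import *
p=cams.camera("scene");b=p["img"][80:260,220:460]; save({"img":cv2.resize(b,(800,600),interpolation=2)},"c4.png")
E
```

```text
t: 11.82
ee_pos: [0.5062, 0.2203, 0.1916]
tcp_rot: [0.002, 0.661, 0.751, 0.003]
ft_force: [-0.3, 0.5, 0.2]
finger_gap: 0.0004
grasp_force: 0.0
t: 12.58
ee_pos: [0.5343, -0.0184, 0.1873]
tcp_rot: [-0.001, 0.661, 0.75, -0.0]
ft_force: [0.1, 1.3, -0.0]
finger_gap: 0.0007
grasp_force: 0.0
```

View pics/c4.png

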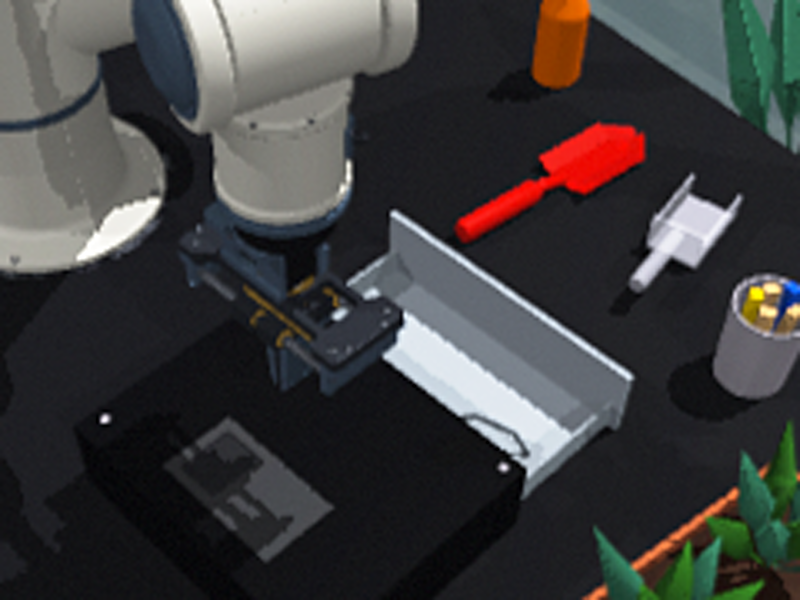

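The picture shows the tray fully out: the wall runs from (390,212) to (632,376), the rake's tines are in the tray at (497,435), and the other tools are where they were. The tip position at contact gives about 148 mm of travel against a hard stop.

```bash
python3 -c "
from h import *
q=cams.camera('scene'); a,b=[pix2(q,(220+(u+.5)*.3-.5,80+(v+.5)*.3-.5),.084) for u,v in((632,376),(390,212))]
print([(x[:2]-[.543,-.0793])@[-.127,.992]-.19 for x in(a,b)])
from plant import sign_off; print(sign_off())"
```

```text
[np.float64(0.15509094217132585), np.float64(0.15124197647296445)]
the job is handed in; nothing more can be done
None
```

I pressed the release button, drew the tray out to its stop (about 150 mm) with the rake still in it, left the pots and tools untouched, and handed the job in; the hand-in gave no verdict.

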